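# Load mould-fresh resin castings into the UV curing track

### The arm

A 7-joint arm with a two-finger parallel gripper is mounted at the origin on the work surface. World frame = base frame: x ahead of the robot, y to its left, z up, the work surface at z = 0. Lengths are in m, angles in rad, forces in N, time in s.
With the tool pointing down it reaches from about 0.425 to 0.925 m from the base axis. Payload 6.8 kg.
Tool frame: the origin (TCP) lies at the centre of the arm's flange, where the gripper is bolted on; the fingertips stand 182 mm ahead of it and the grasp point (between the pads) lies 163 mm ahead of it; z points along the fingers, y is the line along which they close (so a half turn about z gives the same grasp; the last joint's range is limited). The gripper opens to 88 mm and grips with 3 to 60 N. Pads are 20 mm wide; open, the fingers measure 115 mm over their backs; the gripper's body (75 mm by 178 mm) begins 61 mm behind the grasp point.
Start: joints at [1.221, 0.477, 0.022, 1.555, -0.011, 1.109, -0.083], TCP at [0.162, -0.655, 0.405] pointing down, gripper open.
Joint ranges: [-2.96, 2.96], [-0.34, 2.1], [-1.41, 1.46], [0.24, 2.44], [-1.37, 4.51], [0.17, 1.92], [-2.96, 2.96]. Speed limits (rad/s): [2.39, 2.39, 3.14, 3.14, 3.14, 3.14, 3.14].

### API

Orientations are given as a unit quaternion [w, x, y, z].
In Python, from station import robot gives the robot as it stands.
- The arm moves only by the tool jog_arm, never from a script. Its argument "deltas" is a list that holds one entry, the list of rows, each a list of 7 numbers: the shift along the world's x, y, z each as a share of 2 cm, from -1 to 1, then the turn, a rotation vector about the world's x, y, z each as a share of 8 degrees, from -1 to 1, then the opening, from 0 (shut) to 1 (fully open). In form: [[[x, y, z, rx, ry, rz, hand], ...]]. A call has 1 to 5 rows; each row shifts and turns the commanded pose from where the row before left it; what a row does not reach is not made up. A row lasts 1/8 s, in which the tool goes at most 62.5 mm and 10.7 degrees, less where a joint would pass 70% of its speed; a pose out of reach is approached as far as the arm can. A call with a number of a shift or a turn outside -1 to 1 is refused whole. A call with a gripper value outside its range is refused whole. The fingers move at their own pace and stop on an object; "grip_force" is the grip in N (left out, the last holds). Time passes only in rows, so rows that do not move let the fingers close. It gives the time, the measured TCP pose, the force, the opening and the grip force at its end, in the units of the state.
- robot.sense(): the state, without advancing time (a new reading comes with each control period).
- robot.grab_frame(name): name is "scene" or "top"; returns a dict with "image" (480x640x3 uint8, red, green, blue), "K" (3x3 intrinsics, pixels), "position" and "orientation" of the camera in the world. Camera axes: x right, y up, looking along -z (the intrinsics and any distortion apply to the point x, -y, -z); pixel columns grow to the right and rows downward; lengths in m; the calibration is good to about 2 mm. A picture is of the moment at which its call begins. There is no depth.
- robot.finish_job(): hands the job in; it is judged then, once.
The state is a dict: "clock": time; "q": joint angles; "dq": joint speeds; "joint_torque": joint torques, N m; "eef_pos": TCP position; "ee_rot": TCP orientation; "force": force on the tool from outside, world axes, zero at the start; "wrist_torque": the same for the moment, N m; "opening": opening from 0.0 (shut) to 1.0 (fully open); "finger_force": force on a finger pad.
Only numpy, scipy, OpenCV 4.12 (cv2) and the standard library are available. Lean on these libraries where they do the work, as an engineer would, in place of code of your own. Each camera call takes 0.05 s, during which the arm holds its last target. There are 200 camera calls.

### The job

Slide the red shutter of the UV curing track fully open, lift every resin casting out of the blue mould and slide each one, upright, along the L-shaped lane under the amber slotted roof, round the corner and into the side bay, wholly past the white line. When all of them are in, close the shutter fully and only then press the green start button all the way down. Leave the bottles and other labware around where they stand.

Things in the scene. Friction and masses are not known exactly. Their poses are not given: they have to be found in the camera images.
- track: UV curing track, fixed: white 6 mm base plate, aluminium walls. Origin: on the bench under the middle of the corner of its L-shaped lane; z up. Lane 70 mm wide, floor at z 6 mm. Entry leg: along +x from the open, flared front end at x -175 mm to the corner, centred on y 0. Side bay: from the corner along -y to an end wall at y -235 mm, centred on x 0
- lane_mouth (a point): point on the lane floor at track x -125, y 0 mm, in the open-topped part of the entry leg (x -175 to -92 mm, walls up to z 26 mm), where a casting can be set down before the shutter
- roof_edge (a point): point at the edge of the roof above the entry leg (track x -80, y 0, z 37 mm). From here on, the entry leg, corner and bay lie under a transparent amber roof, z 32 to 37 mm, with a slot 28 mm wide along the middle of both legs, through which a casting's stem sticks up
- bay_line (a point): middle of the white line across the roof slot at the start of the bay (track x 0, y -30, z 37 mm); a casting is wholly past it when its centre is at track y below -60 mm. The bay takes three castings one behind the other
- bay_end (a point): point on the lane floor where the centre of a casting stands when pushed right to the end of the bay (track x 0, y -205 mm)
- shutter (a joint): red shutter, a 6 mm plate 70 mm wide across the entry leg at track x -85 mm; joint value in m: 0 fully closed, 0.085 fully open; it slides along the track's +y and stays where it is left (a few N of friction). Starts closed or nearly so. A casting passes only when it is fully open
- shutter_grip (a point): grip point of the shutter's black upright post, 18 x 18 mm, from 34 to 92 mm above the bench; this point is 72 mm above the bench, on the post's axis, and moves with the shutter
- start (a joint): green start button, 32 mm across, on the track's base plate at track x -128, y -150 mm; joint value in m: 0 released, 0.006 fully down, 5 N, springs back
- start_top (a point): centre of the top face of the start button
- mould: open blue mould, fixed, 172 x 172 x 22 mm; origin under its centre. Four round cavities 64 mm across and 12 mm deep at x and y = +-41 mm; two or three of them hold a casting
- casting1: yellow resin casting, loose, about 0.14 kg (may be absent): a round foot 60 mm across and 20 mm high with a central upright stem 16 mm across whose black-banded top is 80 mm above the underside. Origin: centre of the underside; z along the stem. Starts in a mould cavity, standing on its floor 10 mm above the bench
- casting2: yellow resin casting, loose, about 0.14 kg (may be absent): a round foot 60 mm across and 20 mm high with a central upright stem 16 mm across whose black-banded top is 80 mm above the underside. Origin: centre of the underside; z along the stem. Starts in a mould cavity, standing on its floor 10 mm above the bench
- casting3: yellow resin casting, loose, about 0.14 kg (may be absent): a round foot 60 mm across and 20 mm high with a central upright stem 16 mm across whose black-banded top is 80 mm above the underside. Origin: centre of the underside; z along the stem. Starts in a mould cavity, standing on its floor 10 mm above the bench
- casting4: yellow resin casting, loose, about 0.14 kg (may be absent): a round foot 60 mm across and 20 mm high with a central upright stem 16 mm across whose black-banded top is 80 mm above the underside. Origin: centre of the underside; z along the stem. Starts in a mould cavity, standing on its floor 10 mm above the bench
- amber_a: amber bottle, bystander, 60 mm across, 115 mm high; origin under its centre
- amber_b: amber bottle, bystander, 60 mm across, 115 mm high; origin under its centre
- beaker: glass beaker, bystander, 64 mm across, 80 mm high; origin under its centre
- jar: white jar with blue cap, bystander, 68 mm across, 70 mm high; origin under its centre
- spatula: spatula lying on the bench, bystander, 190 mm long, along its x; origin under its middle
- vial: small glass jar with red cap, bystander, 44 mm across, 75 mm high; origin under its centre
There are look-alikes about, which are no part of the job. Leave any turquoise look-alike of the casting3 alone.

How it is judged:
On the way, in this order (a step that is already met when the one before it is completed fails the run):
1. the shutter is open (value of joint shutter above 0.07 m), for 0.2 s.
2. every casting stands in the side bay past the white line (x of casting1 in the frame of track between -0.01 and 0.01 m and y of each of casting1, casting2, casting3, casting4 in the frame of track below -0.057 m and z of casting1 in the frame of track between -0.002 and 0.012 m and angle between each of casting1, casting2, casting3, casting4's own z axis and vertical below 0.15 rad and x of casting2 in the frame of track between -0.01 and 0.01 m and z of casting2 in the frame of track between -0.002 and 0.012 m and x of casting3 in the frame of track between -0.01 and 0.01 m and z of casting3 in the frame of track between -0.002 and 0.012 m and x of casting4 in the frame of track between -0.01 and 0.01 m and z of casting4 in the frame of track between -0.002 and 0.012 m), for 0.2 s.
3. the shutter is closed with the castings in the bay (all of step 2 and value of joint shutter below 0.008 m), for 0.2 s.
4. the start button is pressed down with the shutter closed (value of joint shutter below 0.008 m and value of joint start above 0.0045 m), for 0.1 s.
At the end, for the whole second after the job is handed in: Every casting present stands upright on the lane floor in the side bay, its whole foot past the white line (within 3 mm), at rest; the shutter is closed to within 8 mm and the start button has been pressed and let go (all of step 3 and linear speed of each of casting1, casting2, casting3, casting4 below 0.02 m/s and value of joint start below 0.002 m); the robot touches nothing.
It fails at once if the start button is pressed while the shutter is open (value of joint start above 0.0045 m and value of joint shutter above 0.02 m).
It fails at once if a bystander is pushed more than 30 mm or knocked over (distance of any of amber_a, amber_b, beaker, jar, spatula, vial from where it was at the start of the episode above 0.03 m or angle between any of amber_a, amber_b, beaker, jar, spatula, vial's own z axis and vertical above 0.5 rad).
Of casting1, casting2, casting3, casting4 only 2 to 3 are there at a start; the rules pass over those that are not, and their reading is None.
At some moment in a run one of casting1, casting2, casting3, casting4 may be knocked a few centimetres aside while the robot is not near it.
Once in a run the grip may slacken for a moment while it holds something.
It also fails if it takes over 210 s, if anything falls off the work surface, if the arm or the gripper's body presses on something with over 40 N, if the wrist force passes 120 N, or if a joint passes its speed limit or range.

## Working session

There is one attempt and no reset: what is moved stays moved. The work goes in short steps, Python scripts to look and compute and a tool call to move; the robot and the scene stay as the last step left them, time stands still between calls to the robot, and variables do not carry over. Pictures are saved under pics/ and viewed, at most 14 in all, crops included, and the job is handed in when it is done.

Besides the shell and the picture viewer there is one more tool, called after "Call:" as name([rows], argument=value, ...), one row to a line, values as JSON. jog_arm: Moves the arm, as the interface text tells. Shift numbers are shares of 2 cm and turn numbers shares of 8 degrees, none past 1 either way. Its arguments: {"type":"object","properties":{"deltas":{"type":"array","items":{"type":"array","items":{"type":"array","items":{"type":"number","minimum":-1,"maximum":1}}}},"grip_force":{"type":"number"}},"required":["deltas"]}

```bash
ls; mkdir -p pics; cat > h.py <<'E'
import numpy as np, cv2
from scipy.spatial.transform import Rotation as R
from station import robot
def frame(name,fn=None):
    f=robot.grab_frame(name)
    if fn: cv2.imwrite('pics/'+fn,f['image'][:,:,::-1]); np.savez('pics/'+fn+'.npz',**{k:f[k] for k in('image','K','position','orientation')})
    return f
def Rm(f): w,x,y,z=f['orientation']; return R.from_quat([x,y,z,w]).as_matrix()
def onz(f,u,v,z):
    d=np.linalg.inv(f['K'])@np.array([u,v,1.]); d=Rm(f)@(d*[1,-1,-1]); p=np.array(f['position'])
    return p+d*(z-p[2])/d[2]
def proj(f,P):
    c=Rm(f).T@(np.array(P)-f['position']); c=c*[1,-1,-1]; q=f['K']@c; return q[:2]/q[2]
def tri(obs):
    A=np.zeros((3,3));b=np.zeros(3)
    for f,u,v in obs:
        d=onz(f,u,v,0)-f['position']; d/=np.linalg.norm(d); M=np.eye(3)-np.outer(d,d); A+=M;b+=M@f['position']
    return np.linalg.solve(A,b)
E
python3 - <<'E'
from h import *
for n in('scene','top'):
    f=frame(n,n+'1.png'); print(n,f['K'],f['position'],f['orientation'],[k for k in f])
print(robot.sense())
E
```

```text
pics
scene [[526.14400999   0.         330.08799903]
 [  0.         526.14400999 231.14443218]
 [  0.           0.           1.        ]] [1.19515164 0.2206715  1.15999574] [0.53981921 0.1553304  0.24139689 0.79132498] ['image', 'K', 'position', 'orientation']
top [[466.80340267   0.         325.12633371]
 [  0.         466.80340267 245.21523092]
 [  0.           0.           1.        ]] [ 0.3698244  -0.04844664  1.44887243] [ 0.70914926  0.03749457 -0.03869043 -0.70299682] ['image', 'K', 'position', 'orientation']
{'clock': 0.1, 'q': array([ 1.22089318,  0.47774359,  0.02232136,  1.55632073, -0.01146114,
        1.10929689, -0.08308521]), 'dq': array([-7.76255330e-04, -2.50344643e-03,  5.86672901e-04, -3.40087879e-03,
       -1.33173544e-03, -5.42155894e-04,  9.09720808e-05]), 'joint_torque': array([ 5.38367851e-03, -5.84090531e+01,  1.54038783e+00, -2.73312181e+01,
       -5.42853051e-02,  1.30617188e-02,  3.96475036e-05]), 'eef_pos': array([ 0.16159182, -0.65513041,  0.40377421]), 'ee_rot': array([-8.02402042e-04,  9.92695663e-01,  1.20642645e-01, -1.70335127e-04]), 'force': array([-0.37948105,  0.05010435,  0.52824807]), 'wrist_torque': array([-0.01841028, -0.03234702, -0.0497042 ]), 'finger_force': 0.0, 'opening': 1.0004141212737372}
```

View pics/scene1.png

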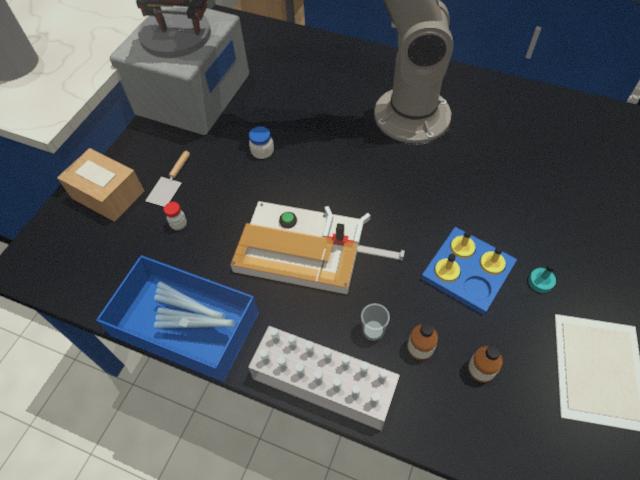

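View pics/top1.png

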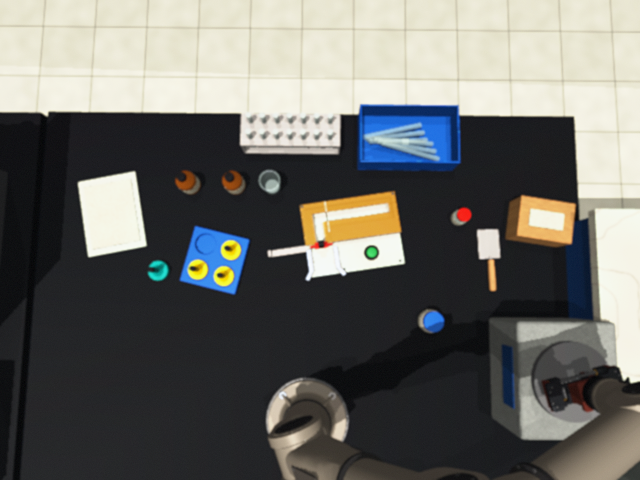

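Three castings stand in the mould: scene (465,240), (497,255), (450,265), which are top (230,247), (223,272), (198,267). The turquoise look-alike is outside the mould at scene (543,279), top (158,270). The shutter post is at scene (340,232), top (320,243), and the button at scene (288,218), top (372,253). I'll enlarge these.

```bash
python3 - <<'E'
import cv2,numpy as np
t=cv2.imread('pics/top1.png');s=cv2.imread('pics/scene1.png')
def c(i,x,y,w,h,k): return cv2.resize(i[y:y+h,x:x+w],None,fx=k,fy=k,interpolation=cv2.INTER_CUBIC)
cv2.imwrite('pics/a.png',c(t,260,180,150,110,5))
cv2.imwrite('pics/b.png',c(s,225,195,190,100,4))
m=np.zeros((400,800,3),np.uint8); m[:400,:400]=c(t,170,220,80,80,5); m[:400,400:]=c(s,420,220,100,100,4)
cv2.imwrite('pics/c.png',m)
E
```

```text
(no output)
```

View pics/a.png

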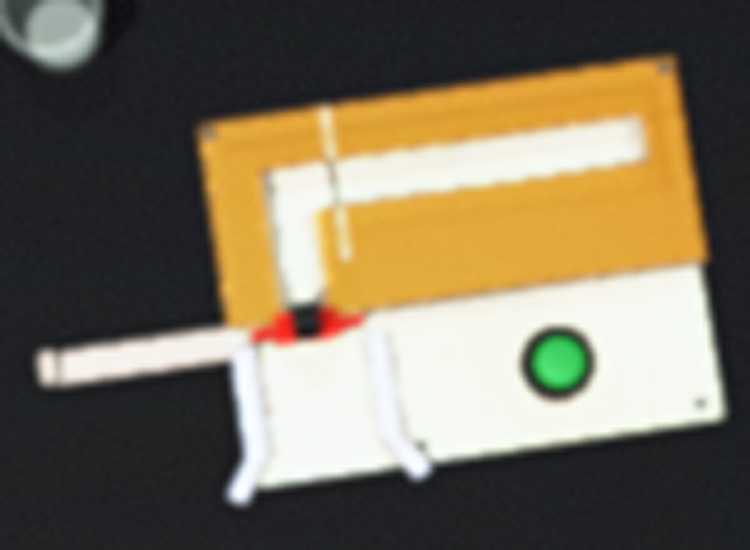

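View pics/b.png

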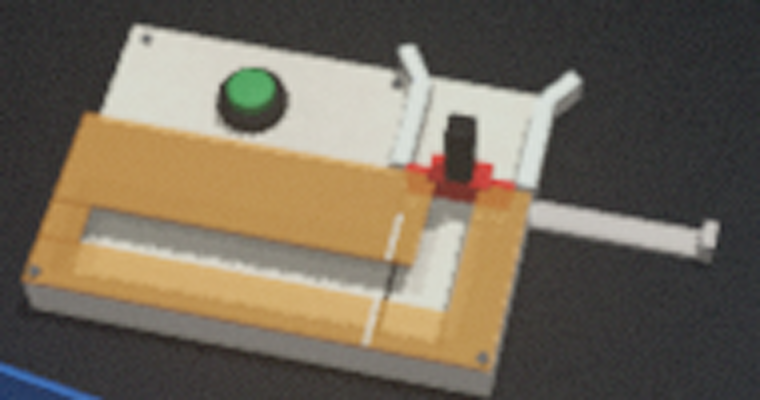

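View pics/c.png

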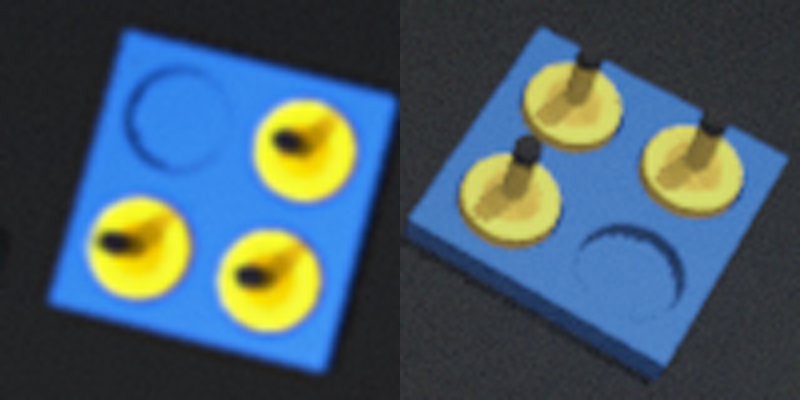

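Pictures: the slot, white line, screws, button and post are clear in both track crops. The mould crop shows three yellow castings, and the +x/+y cavity is empty. Next I triangulate them and fit the track pose.

```bash
cat >> h.py <<'E'
class L(dict): pass
def load(fn): z=np.load('pics/'+fn+'.npz'); return {k:z[k] for k in z.files}
E
cat > m1.py <<'E'
from h import *
from scipy.optimize import least_squares
t=load('top1.png');s=load('scene1.png')
T=lambda x,y:(t,260+(x+.5)/5-.5,180+(y+.5)/5-.5)
S=lambda x,y:(s,225+(x+.5)/4-.5,195+(y+.5)/4-.5)
pr=lambda n,a,b:print(n,np.round(tri([a,b]),4))
pr('screw1',T(208,131),S(483,357));pr('screw2',T(663,66),S(34,270));pr('bscrew1',T(700,403),S(147,39));pr('bscrew2',T(421,445),S(399,84))
pr('button',T(558,362),S(251,88));pr('posttop',T(306,312),S(461,122))
obs=[(T(270,172),(.014,.014,.037)),(T(322,210),(-.014,-.014,.037)),(S(443,310),(.014,.014,.037)),(S(410,262),(-.014,-.014,.037))]
def res(p):
    c,sn=np.cos(p[2]),np.sin(p[2]); r=[]
    W=lambda q:np.array([p[0]+c*q[0]-sn*q[1],p[1]+sn*q[0]+c*q[1],q[2]])
    for (f,u,v),q in obs: r+=list(proj(f,W(q))-[u,v])
    b=tri([T(558,362),S(251,88)]); r+=list((W((-.128,-.150,0))-b)[:2]/.003)
    d=tri([T(663,66),S(34,270)])-tri([T(208,131),S(483,357)]); dd=W((0,-1,0))-W((0,0,0))
    d/=np.hypot(*d[:2]); r.append((dd[0]*d[1]-dd[1]*d[0])/.01)
    return r
o=least_squares(res,[.55,0,0]);print('track',o.x,np.round(o.fun,2))
c=lambda x,y:(t,170+(x+.5)/5-.5,220+(y+.5)/5-.5)
e=lambda x,y:(s,420+(x+.5)/4-.5,220+(y+.5)/4-.5)
for n,a,b,fa,fb in(('A+x-y',(280,138),(126,148),(305,150),(111,196)),('B-x-y',(242,272),(189,58),(269,281),(173,103)),('C-x+y',(106,240),(313,122),(138,247),(292,167))):
    pr(n+' top',c(*a),e(*b)); pr(n+' foot',c(*fa),e(*fb))
    print(onz(*c(*a),.088)[:2],onz(*e(*b),.088)[:2],onz(*c(*fa),.03)[:2],onz(*e(*fb),.03)[:2])
E
python3 m1.py
```

```text
screw1 [0.6432 0.0236 0.0405]
screw2 [ 0.6865 -0.2555  0.0396]
bscrew1 [ 0.4815 -0.2819  0.006 ]
bscrew2 [ 0.4538 -0.1086  0.0047]
button [ 0.5045 -0.1921  0.0247]
posttop [ 0.5254 -0.037   0.0963]
track [ 0.60782601 -0.0276964   0.15117746] [-0.74 -0.34 -0.8  -0.28  0.05 -0.3  -0.29 -0.19 -0.2  -1.06  0.27]
A+x-y top [0.509  0.2396 0.0886]
A+x-y foot [0.5075 0.2389 0.028 ]
[0.5086749  0.24139693] [0.50927336 0.23802166] [0.50736279 0.23826112] [0.5086771  0.23900164]
B-x-y top [0.4307 0.2597 0.0845]
B-x-y foot [0.4274 0.2583 0.0269]
[0.43005238 0.26104012] [0.43400519 0.25754313] [0.42730578 0.25767197] [0.42953088 0.25816518]
C-x+y top [0.4487 0.3393 0.0847]
C-x+y foot [0.4474 0.338  0.0284]
[0.44800132 0.34091664] [0.45202421 0.336462  ] [0.44724713 0.33790774] [0.44863663 0.33741176]
```

Heights check out: stem tops ~0.087, feet ~0.028, post top ~0.095. The track fit is (0.608, -0.028) with yaw 8.66°. Moving to the shutter post.

Call:
jog_arm([
  [[0.6, 1, 0, 0, 0, -0.65, 0.6], [0.6, 1, 0, 0, 0, 0, 0.6], [0.6, 1, 0, 0, 0, 0, 0.6], [0.6, 1, 0, 0, 0, 0, 0.6], [0.6, 1, 0, 0, 0, 0, 0.6]],
], grip_force=30)

```text
clock: 0.72
eef_pos: [0.2222, -0.5543, 0.4045]
ee_rot: [-0.0, 0.997, 0.075, -0.0]
force: [-0.1, 0.3, -0.1]
opening: 0.601
finger_force: 0.0
```

Call:
jog_arm([
  [[0.6, 1, 0, 0, 0, 0, 0.6], [0.6, 1, 0, 0, 0, 0, 0.6], [0.6, 1, 0, 0, 0, 0, 0.6], [0.6, 1, 0, 0, 0, 0, 0.6], [0.6, 1, 0, 0, 0, 0, 0.6]],
])

```text
clock: 1.35
eef_pos: [0.2823, -0.454, 0.4047]
ee_rot: [0.0, 0.997, 0.076, 0.0]
force: [-0.2, -0.3, 0.0]
opening: 0.601
finger_force: 0.0
```

Call:
jog_arm([
  [[0.6, 1, 0, 0, 0, 0, 0.6], [0.6, 1, 0, 0, 0, 0, 0.6], [0.6, 1, 0, 0, 0, 0, 0.6], [0.6, 1, 0, 0, 0, 0, 0.6], [0.6, 1, 0, 0, 0, 0, 0.6]],
])

```text
clock: 1.98
eef_pos: [0.3421, -0.354, 0.4047]
ee_rot: [0.0, 0.997, 0.076, 0.0]
force: [-0.7, 0.5, -0.1]
opening: 0.599
finger_force: 0.0
```

Call:
jog_arm([
  [[0.6, 1, 0, 0, 0, 0, 0.6], [0.6, 1, 0, 0, 0, 0, 0.6], [0.6, 1, 0, 0, 0, 0, 0.6], [0.6, 1, 0, 0, 0, 0, 0.6], [0.6, 1, 0, 0, 0, 0, 0.6]],
])

```text
clock: 2.6
eef_pos: [0.4019, -0.254, 0.4047]
ee_rot: [0.0, 0.997, 0.076, 0.0]
force: [0.0, 0.6, 0.4]
opening: 0.598
finger_force: 0.0
```

Call:
jog_arm([
  [[0.6, 1, 0, 0, 0, 0, 0.6], [0.6, 1, 0, 0, 0, 0, 0.6], [0.6, 1, 0, 0, 0, 0, 0.6], [0.6, 1, 0, 0, 0, 0, 0.6], [0.6, 1, 0, 0, 0, 0, 0.6]],
])

```text
clock: 3.22
eef_pos: [0.4617, -0.1541, 0.4047]
ee_rot: [0.0, 0.997, 0.076, 0.0]
force: [-0.1, 0.2, 0.3]
opening: 0.6
finger_force: 0.0
```

Call:
jog_arm([
  [[0.6, 1, 0, 0, 0, 0, 0.6], [0.6, 1, 0, 0, 0, 0, 0.6], [0.6, 1, 0, 0, 0, 0, 0.6], [0.6, 1, 0, 0, 0, 0, 0.6], [0.6, 1, 0, 0, 0, 0, 0.6]],
])

```text
clock: 3.85
eef_pos: [0.5216, -0.0541, 0.4048]
ee_rot: [0.0, 0.997, 0.075, 0.0]
force: [0.9, -0.2, 0.1]
opening: 0.6
finger_force: 0.0
```

Call:
jog_arm([
  [[0.15, 0.8, -1, 0, 0, 0, 0.6], [0, 0, -1, 0, 0, 0, 0.6], [0, 0, -1, 0, 0, 0, 0.6], [0, 0, -1, 0, 0, 0, 0.6], [0, 0, -1, 0, 0, 0, 0.6]],
])

```text
clock: 4.47
eef_pos: [0.5243, -0.0387, 0.3042]
ee_rot: [0.0, 0.997, 0.076, 0.0]
force: [1.3, 0.2, 0.7]
opening: 0.599
finger_force: 0.0
```

Call:
jog_arm([
  [[0, 0, -1, 0, 0, 0, 0.6], [0, 0, -1, 0, 0, 0, 0.6], [0, 0, -1, 0, 0, 0, 0.6], [0, 0, -0.5, 0, 0, 0, 0.6], [0, 0, 0, 0, 0, 0, 0.6]],
])

```text
clock: 5.1
eef_pos: [0.5244, -0.039, 0.2344]
ee_rot: [-0.0, 0.997, 0.076, -0.0]
force: [-0.3, -0.1, 0.1]
opening: 0.597
finger_force: 0.0
```

Call:
jog_arm([
  [[0, 0, 0, 0, 0, 0, 0], [0, 0, 0, 0, 0, 0, 0], [0, 0, 0, 0, 0, 0, 0], [0, 0, 0, 0, 0, 0, 0]],
])

```text
clock: 5.6
eef_pos: [0.5245, -0.0373, 0.235]
ee_rot: [-0.001, 0.997, 0.076, 0.0]
force: [-1.2, 2.2, 3.7]
opening: 0.204
finger_force: 30.0
```

Call:
jog_arm([
  [[-0.1, 0.6, 0, 0, 0, 0, 0], [-0.15, 1, 0, 0, 0, 0, 0], [-0.15, 1, 0, 0, 0, 0, 0], [-0.15, 1, 0, 0, 0, 0, 0], [0, 0, 0, 0, 0, 0, 0]],
])

```text
clock: 6.22
eef_pos: [0.5133, 0.0346, 0.235]
ee_rot: [-0.0, 0.997, 0.077, 0.0]
force: [-3.0, 1.1, 6.6]
opening: 0.205
finger_force: 30.0
```

Call:
jog_arm([
  [[-0.04, 0.25, 0, 0, 0, 0, 0], [-0.04, 0.25, 0, 0, 0, 0, 0], [0, 0, 0, 0, 0, 0, 0]],
])

```text
clock: 6.6
eef_pos: [0.5121, 0.0423, 0.235]
ee_rot: [0.0, 0.997, 0.075, 0.0]
force: [-2.3, 1.9, 6.1]
opening: 0.208
finger_force: 30.0
```

Call:
jog_arm([
  [[-0.03, 0.2, 0, 0, 0, 0, 0], [0, 0.1, 0, 0, 0, 0, 0], [0, 0, 0, 0, 0, 0, 0]],
])

```text
clock: 6.98
eef_pos: [0.5114, 0.0475, 0.235]
ee_rot: [0.001, 0.997, 0.075, -0.0]
force: [-3.5, -2.5, 7.7]
opening: 0.206
finger_force: 30.0
```

Call:
jog_arm([
  [[-0.03, 0.2, 0, 0, 0, 0, 0], [0, 0, 0, 0, 0, 0, 0]],
])

```text
clock: 7.22
eef_pos: [0.5113, 0.0483, 0.235]
ee_rot: [0.003, 0.997, 0.073, -0.0]
force: [-0.9, -11.7, 7.8]
opening: 0.204
finger_force: 30.0
```

Call:
jog_arm([
  [[0, -0.15, 0, 0, 0, 0, 0], [0, 0, 0, 0, 0, 0, 0.5], [0, 0, 0, 0, 0, 0, 0.5], [0, 0, 1, 0, 0, 0, 0.5], [0, 0, 1, 0, 0, 0, 0.5]],
])

```text
clock: 7.85
eef_pos: [0.5106, 0.0497, 0.2747]
ee_rot: [-0.0, 0.997, 0.076, -0.001]
force: [0.7, -0.1, -0.2]
opening: 0.497
finger_force: 0.0
```

Call:
jog_arm([
  [[0, 0, 1, 0, 0, 0, 0.5], [0, 0, 1, 0, 0, 0, 0.5], [0, 1, 1, 0, 0, 0, 0.5], [0, 1, 0, 0, 0, 0, 0.5], [0, 1, 0, 0, 0, 0, 0.5]],
])

```text
clock: 8.48
eef_pos: [0.5108, 0.1103, 0.3348]
ee_rot: [-0.0, 0.997, 0.075, 0.0]
force: [0.5, -0.0, 0.3]
opening: 0.498
finger_force: 0.0
```

Call:
jog_arm([
  [[0, 1, 0, 0, 0, 0, 0.5], [0, 1, 0, 0, 0, 0, 0.5], [0, 1, 0, 0, 0, 0, 0.5], [0, 1, 0, 0, 0, 0, 0.5], [0, 0, 0, 0, 0, 0, 0.5]],
])

```text
clock: 9.1
eef_pos: [0.5105, 0.1912, 0.3345]
ee_rot: [-0.0, 0.997, 0.077, -0.0]
force: [-0.3, -0.2, 0.3]
opening: 0.501
finger_force: 0.0
```

```bash
python3 - <<'E'
from h import *
f=frame('scene','s2.png');g=frame('top','t2.png')
t=f['image'];c=lambda i,x,y,w,h,k: cv2.resize(i[y:y+h,x:x+w],None,fx=k,fy=k,interpolation=cv2.INTER_CUBIC)
m=np.zeros((600,800,3),np.uint8)
m[:300,:]=c(f['image'],220,205,200,75,4); m[300:,:400]=c(f['image'],420,215,100,75,4); m[300:,400:]=c(g['image'],250,200,100,75,4)
cv2.imwrite('pics/d.png',m[:,:,::-1]); 
E
```

```text
(no output)
```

View pics/d.png

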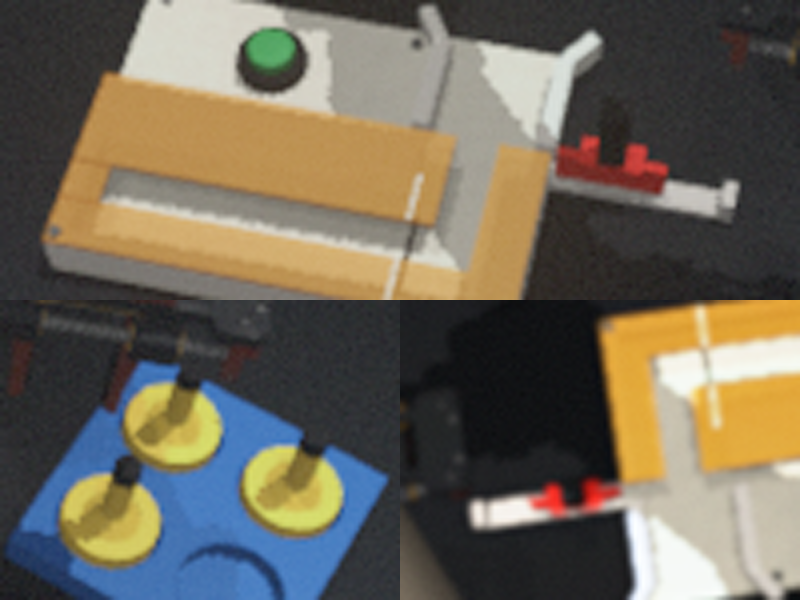

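The shutter is fully open, with the slot free from the roof edge on, and all three castings are in place. I'll refit the track with the slot corners now visible: scene crop (455,137), (500,145), (435,223), (463,268).

```bash
cat > m2.py <<'E'
from m1 import *
f2=load('s2.png');g2=load('t2.png')
S2=lambda x,y:(f2,220+(x+.5)/4-.5,205+(y+.5)/4-.5)
T2=lambda x,y:(g2,250+(x-400+.5)/4-.5,200+(y-300+.5)/4-.5)
obs=[(T(270,172),(.014,.014,.037)),(T(322,210),(-.014,-.014,.037)),(S(443,310),(.014,.014,.037)),(S(410,262),(-.014,-.014,.037)),
(S2(455,137),(-.08,-.014,.037)),(S2(500,145),(-.08,.014,.037)),(S2(435,223),(-.014,-.014,.037)),(S2(463,268),(.014,.014,.037)),
(T2(653,357),(.014,.014,.037)),(T2(693,393),(-.014,-.014,.037)),(T2(703,470),(-.08,-.014,.037)),(T2(667,482),(-.08,.014,.037))]
bp=(.5115,.0475)
def res(p,full=True,only=None):
    c,sn=np.cos(p[2]),np.sin(p[2]); r=[]
    W=lambda q:np.array([p[0]+c*q[0]-sn*q[1],p[1]+sn*q[0]+c*q[1],q[2]])
    for (f,u,v),q in obs:
        if only is None or only==f['K'][0,0]: r+=list(proj(f,W(q))-[u,v])
    b=tri([T(558,362),S(251,88)]); r+=list((W((-.128,-.150,0))-b)[:2]/.004)
    d=tri([T(663,66),S(34,270)])-tri([T(208,131),S(483,357)]); dd=W((0,-1,0))-W((0,0,0))
    d/=np.hypot(*d[:2]); r.append((dd[0]*d[1]-dd[1]*d[0])/.005)
    if full: r+=list((W((-.085,.085,0))[:2]-bp)/.003)
    return r
for a in((True,None),(False,None),(False,t['K'][0,0]),(False,s['K'][0,0])):
    o=least_squares(res,[.6,0,.15],args=a);print('track2',o.x.round(4),np.round(o.fun,2)[-5:])
E
python3 m2.py | grep track2
```

```text
track2 [ 0.6075 -0.0264  0.1514] [-0.23 -0.47  0.5  -0.28 -0.89]
track2 [ 0.6074 -0.0265  0.152 ] [ 0.43 -1.16 -0.22 -0.52  0.38]
track2 [ 0.6063 -0.0272  0.153 ] [ 0.65 -0.8  -0.45 -0.71  0.18]
track2 [ 0.6084 -0.0258  0.1528] [ 0.68  0.64  0.07 -0.37  0.23]
```

Call:
jog_arm([
  [[-0.1, 0.8, 0, 0, 0, 0, 0.5], [0, 0.8, 0, 0, 0, 0, 0.5], [0, 0.8, 0, 0, 0, 0, 0.5], [0, 0, -1, 0, 0, 0, 0.5], [0, 0, -1, 0, 0, 0, 0.5]],
])

```text
clock: 9.82
eef_pos: [0.5088, 0.2391, 0.2944]
ee_rot: [-0.0, 0.997, 0.076, 0.0]
force: [0.2, 0.1, 0.1]
opening: 0.503
finger_force: 0.0
```

Call:
jog_arm([
  [[0, 0, -1, 0, 0, 0, 0.5], [0, 0, -1, 0, 0, 0, 0.5], [0, 0, -1, 0, 0, 0, 0.5], [0, 0, 0, 0, 0, 0, 0.5]],
])

```text
clock: 10.32
eef_pos: [0.5082, 0.2382, 0.2334]
ee_rot: [0.0, 0.997, 0.076, -0.001]
force: [0.1, 0.1, 0.2]
opening: 0.5
finger_force: 0.0
```

Call:
jog_arm([
  [[0, 0, 0, 0, 0, 0, 0], [0, 0, 0, 0, 0, 0, 0], [0, 0, 0, 0, 0, 0, 0], [0, 0, 0, 0, 0, 0, 0]],
])

```text
clock: 10.82
eef_pos: [0.5089, 0.2379, 0.2351]
ee_rot: [-0.0, 0.997, 0.075, 0.0]
force: [-0.4, 1.1, -0.8]
opening: 0.175
finger_force: 30.0
```

Call:
jog_arm([
  [[0, 0, 0.5, 0, 0, 0, 0], [0, 0, 1, 0, 0, 0, 0], [0, 0, 1, 0, 0, 0, 0], [0, 0, 1, 0, 0, 0, 0], [0, 0, 1, 0, 0, 0, 0]],
], grip_force=40)

```text
clock: 11.45
eef_pos: [0.5087, 0.2372, 0.3258]
ee_rot: [0.0, 0.997, 0.075, -0.0]
force: [0.0, 0.2, -0.6]
opening: 0.173
finger_force: 40.0
```

Call:
jog_arm([
  [[0, 0, 0.5, 0, 0, 0, 0], [-0.1, -1, 0.1, 0, 0, 0, 0], [-0.1, -1, 0, 0, 0, 0, 0], [-0.1, -1, 0, 0, 0, 0, 0], [-0.1, -1, 0, 0, 0, 0, 0]],
])

```text
clock: 12.08
eef_pos: [0.5005, 0.1554, 0.336]
ee_rot: [0.0, 0.997, 0.075, -0.001]
force: [0.9, -0.5, -0.4]
opening: 0.173
finger_force: 40.0
```

Call:
jog_arm([
  [[-0.1, -1, 0, 0, 0, 0, 0], [-0.1, -1, 0, 0, 0, 0, 0], [-0.1, -1, 0, 0, 0, 0, 0], [-0.1, -1, 0, 0, 0, 0, 0], [-0.1, -1, 0, 0, 0, 0, 0]],
])

```text
clock: 12.7
eef_pos: [0.4902, 0.0555, 0.3362]
ee_rot: [0.0, 0.997, 0.075, -0.001]
force: [-0.0, 0.2, 0.2]
opening: 0.175
finger_force: 40.0
```

Call:
jog_arm([
  [[-0.1, -1, 0, 0, 0, 0, 0], [-0.1, -1, 0, 0, 0, 0, 0], [-0.1, -1, 0, 0, 0, 0, 0], [0, -1, 0, 0, 0, 0, 0], [0, -1, 0, 0, 0, 0, 0]],
])

```text
clock: 13.32
eef_pos: [0.4839, -0.0443, 0.3362]
ee_rot: [0.0, 0.997, 0.075, -0.001]
force: [-0.3, -1.0, -0.4]
opening: 0.176
finger_force: 40.0
```

Call:
jog_arm([
  [[0, -0.1, 0, 0, 0, 0, 0], [0, 0, 0, 0, 0, 0, 0]],
])

```text
clock: 13.58
eef_pos: [0.4845, -0.0444, 0.3364]
ee_rot: [-0.0, 0.997, 0.075, -0.0]
force: [-0.2, -0.7, -0.7]
opening: 0.175
finger_force: 40.0
```

Call:
jog_arm([
  [[0, 0, -1, 0, 0, 0, 0], [0, 0, -1, 0, 0, 0, 0], [0, 0, -1, 0, 0, 0, 0], [0, 0, -1, 0, 0, 0, 0], [0, 0, -0.5, 0, 0, 0, 0]],
])

```text
clock: 14.2
eef_pos: [0.4845, -0.0435, 0.2458]
ee_rot: [-0.0, 0.997, 0.076, -0.001]
force: [0.9, -0.5, -1.2]
opening: 0.178
finger_force: 40.0
```

Call:
jog_arm([
  [[0, 0, -0.3, 0, 0, 0, 0], [0, 0, -0.3, 0, 0, 0, 0], [0, 0, 0, 0, 0, 0, 0]],
])

```text
clock: 14.58
eef_pos: [0.4849, -0.0443, 0.2346]
ee_rot: [-0.0, 0.997, 0.075, -0.0]
force: [-0.2, -0.0, 0.2]
opening: 0.172
finger_force: 40.0
```

```bash
python3 - <<'E'
from h import *
f=frame('scene','s3.png')
c=lambda i,x,y,w,h,k: cv2.resize(i[y:y+h,x:x+w],None,fx=k,fy=k,interpolation=cv2.INTER_CUBIC)
cv2.imwrite('pics/e.png',c(f['image'],220,180,200,120,4)[:,:,::-1]); 
E
```

```text
(no output)
```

View pics/e.png

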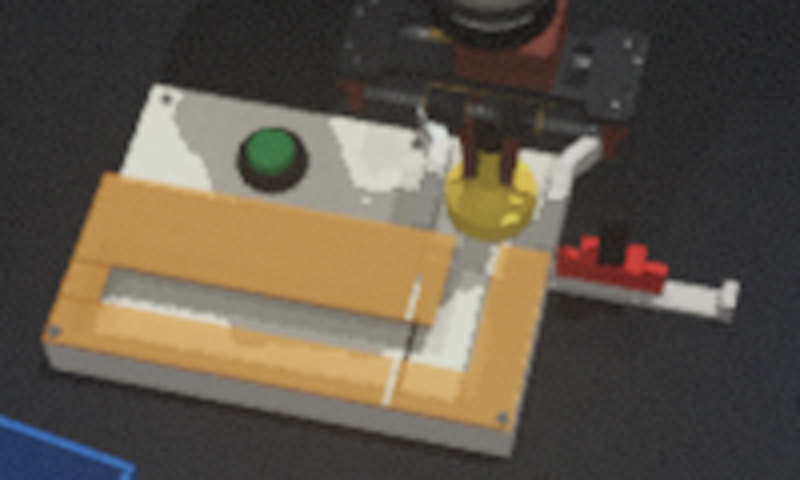

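The foot (491,197) sits upright between the lane walls. Sliding in.

Call:
jog_arm([
  [[0, 0, -0.1, 0, 0, 0, 0], [0.8, 0.12, 0, 0, 0, 0, 0], [0.8, 0.12, 0, 0, 0, 0, 0], [0.8, 0.12, 0, 0, 0, 0, 0]],
])

```text
clock: 15.12
eef_pos: [0.5345, -0.0368, 0.2328]
ee_rot: [-0.0, 0.997, 0.076, 0.0]
force: [-0.2, -0.1, -1.3]
opening: 0.177
finger_force: 40.0
```

Call:
jog_arm([
  [[0.8, 0.12, 0, 0, 0, 0, 0], [0.8, 0.12, 0, 0, 0, 0, 0], [0.8, 0.12, 0, 0, 0, 0, 0], [0.8, 0.12, 0, 0, 0, 0, 0]],
])

```text
clock: 15.62
eef_pos: [0.5979, -0.0274, 0.2326]
ee_rot: [0.0, 0.997, 0.075, -0.0]
force: [-0.2, -0.7, -1.4]
opening: 0.176
finger_force: 40.0
```

Call:
jog_arm([
  [[0.5, 0.08, 0, 0, 0, 0, 0], [0, 0, 0, 0, 0, 0, 0]],
])

```text
clock: 15.88
eef_pos: [0.6074, -0.0257, 0.2325]
ee_rot: [-0.0, 0.997, 0.076, 0.0]
force: [-0.6, -0.2, -1.1]
opening: 0.17
finger_force: 40.0
```

Now along the bay.

Call:
jog_arm([
  [[0.12, -0.8, 0, 0, 0, 0, 0], [0.12, -0.8, 0, 0, 0, 0, 0], [0.12, -0.8, 0, 0, 0, 0, 0], [0.12, -0.8, 0, 0, 0, 0, 0]],
])

```text
clock: 16.38
eef_pos: [0.6164, -0.0918, 0.2327]
ee_rot: [0.0, 0.997, 0.075, -0.0]
force: [0.7, 0.1, -0.3]
opening: 0.171
finger_force: 40.0
```

Call:
jog_arm([
  [[0.12, -0.8, 0, 0, 0, 0, 0], [0.12, -0.8, 0, 0, 0, 0, 0], [0.12, -0.8, 0, 0, 0, 0, 0], [0.12, -0.8, 0, 0, 0, 0, 0]],
])

```text
clock: 16.88
eef_pos: [0.6262, -0.155, 0.2326]
ee_rot: [0.0, 0.997, 0.075, -0.0]
force: [0.7, -0.2, -1.7]
opening: 0.172
finger_force: 40.0
```

Call:
jog_arm([
  [[0.12, -0.8, 0, 0, 0, 0, 0], [0.12, -0.8, 0, 0, 0, 0, 0], [0.12, -0.8, 0, 0, 0, 0, 0], [0.12, -0.8, 0, 0, 0, 0, 0], [0.06, -0.4, 0, 0, 0, 0, 0]],
])

```text
clock: 17.5
eef_pos: [0.6368, -0.2272, 0.2327]
ee_rot: [-0.0, 0.997, 0.075, -0.0]
force: [-3.8, 11.2, 6.8]
opening: 0.174
finger_force: 40.0
```

Call:
jog_arm([
  [[0, 0.1, -0.05, 0, 0, 0, 0], [0, 0, 0, 0, 0, 0, 0.5], [0, 0, 0, 0, 0, 0, 0.5], [0, 0, 1, 0, 0, 0, 0.5], [0, 0, 1, 0, 0, 0, 0.5]],
])

```text
clock: 18.12
eef_pos: [0.6371, -0.2239, 0.2736]
ee_rot: [0.0, 0.997, 0.076, 0.0]
force: [0.9, 0.2, -0.3]
opening: 0.499
finger_force: 0.0
```

Call:
jog_arm([
  [[0, 0, 1, 0, 0, 0, 0.5], [0, 0, 1, 0, 0, 0, 0.5], [-0.4, 1, 1, 0, 0, 0, 0.5], [-0.4, 1, 0, 0, 0, 0, 0.5], [-0.4, 1, 0, 0, 0, 0, 0.5]],
])

```text
clock: 18.75
eef_pos: [0.6121, -0.1626, 0.3314]
ee_rot: [-0.0, 0.997, 0.076, -0.0]
force: [-0.2, 0.1, -0.6]
opening: 0.501
finger_force: 0.0
```

Call:
jog_arm([
  [[-0.4, 1, 0, 0, 0, 0, 0.5], [-0.4, 1, 0, 0, 0, 0, 0.5], [-0.4, 1, 0, 0, 0, 0, 0.5], [-0.4, 1, 0, 0, 0, 0, 0.5], [-0.4, 1, 0, 0, 0, 0, 0.5]],
])

```text
clock: 19.38
eef_pos: [0.5723, -0.0626, 0.3317]
ee_rot: [0.0, 0.997, 0.075, 0.0]
force: [-0.2, -1.0, 0.2]
opening: 0.501
finger_force: 0.0
```

Call:
jog_arm([
  [[-0.4, 1, 0, 0, 0, 0, 0.5], [-0.4, 1, 0, 0, 0, 0, 0.5], [-0.4, 1, 0, 0, 0, 0, 0.5], [-0.4, 1, 0, 0, 0, 0, 0.5], [-0.4, 1, 0, 0, 0, 0, 0.5]],
])

```text
clock: 20.0
eef_pos: [0.5322, 0.0373, 0.3317]
ee_rot: [0.0, 0.997, 0.075, 0.0]
force: [0.3, -0.6, -0.5]
opening: 0.499
finger_force: 0.0
```

Call:
jog_arm([
  [[-0.4, 1, 0, 0, 0, 0, 0.5], [-0.4, 1, 0, 0, 0, 0, 0.5], [-0.4, 1, 0, 0, 0, 0, 0.5], [-0.4, 1, 0, 0, 0, 0, 0.5], [-0.4, 1, 0, 0, 0, 0, 0.5]],
])

```text
clock: 20.62
eef_pos: [0.4921, 0.1372, 0.3317]
ee_rot: [0.0, 0.997, 0.075, 0.0]
force: [0.4, -0.6, -0.1]
opening: 0.5
finger_force: 0.0
```

```bash
python3 - <<'E'
from h import *
f=frame('scene','s4.png');g=frame('top','t4.png')
c=lambda i,x,y,w,h,k: cv2.resize(i[y:y+h,x:x+w],None,fx=k,fy=k,interpolation=cv2.INTER_CUBIC)
m=np.zeros((600,800,3),np.uint8)
m[:300,:]=c(f['image'],220,205,200,75,4); m[300:,:400]=c(f['image'],420,215,100,75,4); m[300:,400:]=c(g['image'],300,180,100,75,4)
cv2.imwrite('pics/f.png',m[:,:,::-1])
E
```

```text
(no output)
```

View pics/f.png

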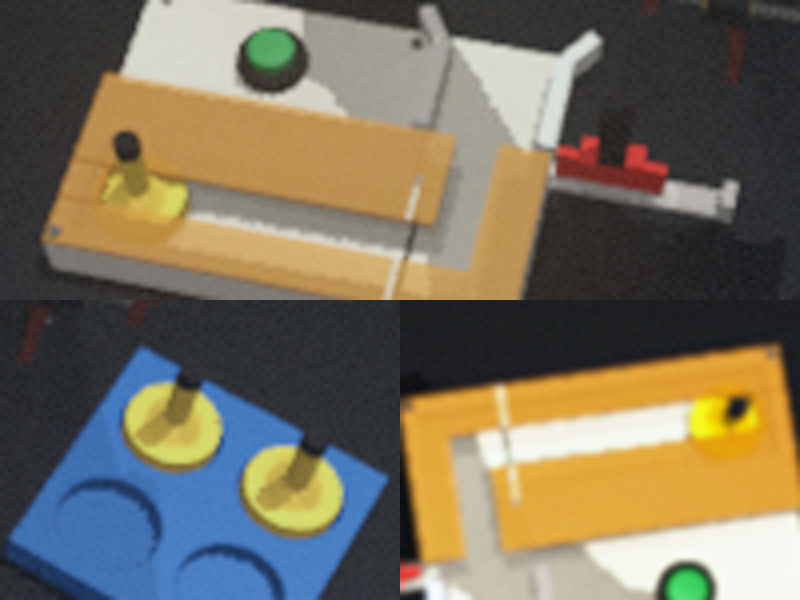

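Casting 1 stands upright at the bay end (stem top at crop (127,145)); the other two are unmoved in the mould. Going for B.

Call:
jog_arm([
  [[-0.52, 1, 0, 0, 0, 0, 0.5], [-0.52, 1, 0, 0, 0, 0, 0.5], [-0.52, 1, 0, 0, 0, 0, 0.5], [-0.52, 1, 0, 0, 0, 0, 0.5], [-0.52, 1, 0, 0, 0, 0, 0.5]],
])

```text
clock: 21.35
eef_pos: [0.4408, 0.2359, 0.3317]
ee_rot: [0.0, 0.997, 0.075, 0.0]
force: [0.3, -1.3, 0.5]
opening: 0.499
finger_force: 0.0
```

Call:
jog_arm([
  [[-0.52, 1, 0, 0, 0, 0, 0.5], [0, 0, -1, 0, 0, 0, 0.5], [0, 0, -1, 0, 0, 0, 0.5], [0, 0, -1, 0, 0, 0, 0.5], [0, 0, -1, 0, 0, 0, 0.5]],
])

```text
clock: 21.98
eef_pos: [0.4309, 0.2553, 0.251]
ee_rot: [0.0, 0.997, 0.075, 0.0]
force: [-0.6, -0.1, 0.2]
opening: 0.5
finger_force: 0.0
```

Call:
jog_arm([
  [[0, 0.05, -0.85, 0, 0, 0, 0.5], [0, 0, 0, 0, 0, 0, 0.5], [0, 0, 0, 0, 0, 0, 0], [0, 0, 0, 0, 0, 0, 0], [0, 0, 0, 0, 0, 0, 0]],
])

```text
clock: 22.6
eef_pos: [0.4307, 0.2574, 0.2353]
ee_rot: [-0.001, 0.997, 0.075, 0.001]
force: [0.0, 2.2, 1.7]
opening: 0.2
finger_force: 1.4
```

Call:
jog_arm([
  [[0, 0, 0, 0, 0, 0, 0]],
])

```text
clock: 22.72
eef_pos: [0.4305, 0.2572, 0.235]
ee_rot: [-0.0, 0.997, 0.076, 0.0]
force: [-0.1, 1.0, -0.3]
opening: 0.172
finger_force: 40.0
```

Call:
jog_arm([
  [[0, 0, 0.5, 0, 0, 0, 0], [0, 0, 1, 0, 0, 0, 0], [0, 0, 1, 0, 0, 0, 0], [0, 0, 1, 0, 0, 0, 0], [0, 0, 1, 0, 0, 0, 0]],
])

```text
clock: 23.35
eef_pos: [0.4302, 0.2566, 0.3257]
ee_rot: [0.0, 0.997, 0.075, -0.0]
force: [0.4, 0.6, -1.8]
opening: 0.174
finger_force: 40.0
```

Call:
jog_arm([
  [[0, 0, 0.5, 0, 0, 0, 0], [0.18, -1, 0, 0, 0, 0, 0], [0.18, -1, 0, 0, 0, 0, 0], [0.18, -1, 0, 0, 0, 0, 0], [0.18, -1, 0, 0, 0, 0, 0]],
])

```text
clock: 23.98
eef_pos: [0.4446, 0.1761, 0.3345]
ee_rot: [0.0, 0.997, 0.075, -0.0]
force: [-0.1, -0.7, -0.6]
opening: 0.179
finger_force: 40.0
```

Call:
jog_arm([
  [[0.18, -1, 0, 0, 0, 0, 0], [0.18, -1, 0, 0, 0, 0, 0], [0.18, -1, 0, 0, 0, 0, 0], [0.18, -1, 0, 0, 0, 0, 0], [0.18, -1, 0, 0, 0, 0, 0]],
])

```text
clock: 24.6
eef_pos: [0.4626, 0.0762, 0.3345]
ee_rot: [0.0, 0.997, 0.075, -0.001]
force: [-0.3, 0.2, -0.9]
opening: 0.177
finger_force: 40.0
```

Call:
jog_arm([
  [[0.18, -1, 0, 0, 0, 0, 0], [0.18, -1, 0, 0, 0, 0, 0], [0.18, -1, 0, 0, 0, 0, 0], [0.18, -1, 0, 0, 0, 0, 0], [0.18, -1, 0, 0, 0, 0, 0]],
])

```text
clock: 25.22
eef_pos: [0.4805, -0.0238, 0.3345]
ee_rot: [0.0, 0.997, 0.075, -0.001]
force: [-0.3, 0.2, -1.5]
opening: 0.175
finger_force: 40.0
```

Call:
jog_arm([
  [[0, -1, 0, 0, 0, 0, 0], [0, -0.1, -0.5, 0, 0, 0, 0], [0, 0, -1, 0, 0, 0, 0], [0, 0, 0, 0, 0, 0, 0]],
])

```text
clock: 25.72
eef_pos: [0.4799, -0.0442, 0.303]
ee_rot: [-0.0, 0.997, 0.076, -0.002]
force: [-0.5, -0.0, -1.2]
opening: 0.178
finger_force: 40.0
```

Call:
jog_arm([
  [[0, 0, -1, 0, 0, 0, 0], [0, 0, -1, 0, 0, 0, 0], [0, 0, -0.8, 0, 0, 0, 0], [0, 0, -0.3, 0, 0, 0, 0], [0, 0, -0.3, 0, 0, 0, 0]],
])

```text
clock: 26.35
eef_pos: [0.4811, -0.0448, 0.2367]
ee_rot: [0.0, 0.997, 0.076, 0.0]
force: [0.8, 0.1, -2.3]
opening: 0.175
finger_force: 40.0
```

Call:
jog_arm([
  [[0, 0, -0.1, 0, 0, 0, 0], [0.5, 0.08, 0, 0, 0, 0, 0], [0.8, 0.12, 0, 0, 0, 0, 0], [0.8, 0.12, 0, 0, 0, 0, 0], [0.8, 0.12, 0, 0, 0, 0, 0]],
])

```text
clock: 26.98
eef_pos: [0.5404, -0.0359, 0.2348]
ee_rot: [-0.0, 0.997, 0.075, 0.0]
force: [0.7, 0.5, -1.7]
opening: 0.177
finger_force: 40.0
```

Call:
jog_arm([
  [[0.8, 0.12, 0, 0, 0, 0, 0], [0.8, 0.12, 0, 0, 0, 0, 0], [0.8, 0.12, 0, 0, 0, 0, 0]],
])

```text
clock: 27.35
eef_pos: [0.5879, -0.0288, 0.2345]
ee_rot: [-0.0, 0.997, 0.075, -0.0]
force: [0.5, -0.1, -1.2]
opening: 0.174
finger_force: 40.0
```

Call:
jog_arm([
  [[0.5, 0.08, -0.1, 0, 0, 0, 0], [0.5, 0.08, 0, 0, 0, 0, 0], [0, 0, 0, 0, 0, 0, 0], [0.12, -0.8, 0, 0, 0, 0, 0], [0.12, -0.8, 0, 0, 0, 0, 0]],
])

```text
clock: 27.98
eef_pos: [0.6115, -0.0595, 0.2327]
ee_rot: [0.0, 0.997, 0.075, -0.0]
force: [1.4, 0.9, -1.6]
opening: 0.176
finger_force: 40.0
```

Call:
jog_arm([
  [[0.12, -0.8, 0, 0, 0, 0, 0], [0.12, -0.8, 0, 0, 0, 0, 0], [0.12, -0.8, 0, 0, 0, 0, 0], [0.12, -0.8, 0, 0, 0, 0, 0]],
])

```text
clock: 28.48
eef_pos: [0.6214, -0.1229, 0.2327]
ee_rot: [-0.0, 0.997, 0.075, 0.0]
force: [0.9, 0.5, -1.1]
opening: 0.172
finger_force: 40.0
```

Call:
jog_arm([
  [[0.12, -0.8, 0, 0, 0, 0, 0], [0.12, -0.8, 0, 0, 0, 0, 0], [0.1, -0.6, 0, 0, 0, 0, 0], [0, 0, 0, 0, 0, 0, 0]],
])

```text
clock: 28.98
eef_pos: [0.6282, -0.1666, 0.2327]
ee_rot: [0.0, 0.997, 0.075, 0.0]
force: [1.9, -0.4, -0.9]
opening: 0.174
finger_force: 40.0
```

Call:
jog_arm([
  [[0, 0, -0.05, 0, 0, 0, 0], [0, 0, 0, 0, 0, 0, 0.5], [0, 0, 0, 0, 0, 0, 0.5], [0, 0, 1, 0, 0, 0, 0.5], [0, 0, 1, 0, 0, 0, 0.5]],
])

```text
clock: 29.6
eef_pos: [0.6282, -0.1657, 0.2735]
ee_rot: [0.0, 0.997, 0.075, 0.0]
force: [0.4, -0.4, -0.8]
opening: 0.497
finger_force: 0.0
```

Call:
jog_arm([
  [[0, 0, 1, 0, 0, 0, 0.5], [0, 0, 1, 0, 0, 0, 0.5], [-0.36, 1, 1, 0, 0, 0, 0.5], [-0.36, 1, 0, 0, 0, 0, 0.5], [-0.36, 1, 0, 0, 0, 0, 0.5]],
])

```text
clock: 30.22
eef_pos: [0.6057, -0.1044, 0.3314]
ee_rot: [-0.0, 0.997, 0.076, -0.0]
force: [0.3, -0.1, -1.2]
opening: 0.502
finger_force: 0.0
```

Call:
jog_arm([
  [[-0.36, 1, 0, 0, 0, 0, 0.5], [-0.36, 1, 0, 0, 0, 0, 0.5], [-0.36, 1, 0, 0, 0, 0, 0.5], [-0.36, 1, 0, 0, 0, 0, 0.5], [-0.36, 1, 0, 0, 0, 0, 0.5]],
])

```text
clock: 30.85
eef_pos: [0.5699, -0.0044, 0.3317]
ee_rot: [0.0, 0.997, 0.075, 0.0]
force: [-0.2, -0.1, 0.5]
opening: 0.503
finger_force: 0.0
```

Call:
jog_arm([
  [[-0.36, 1, 0, 0, 0, 0, 0.5], [-0.36, 1, 0, 0, 0, 0, 0.5], [-0.36, 1, 0, 0, 0, 0, 0.5], [-0.36, 1, 0, 0, 0, 0, 0.5], [-0.36, 1, 0, 0, 0, 0, 0.5]],
])

```text
clock: 31.48
eef_pos: [0.5338, 0.0955, 0.3317]
ee_rot: [-0.0, 0.997, 0.075, 0.0]
force: [0.4, -0.3, -0.6]
opening: 0.5
finger_force: 0.0
```

Call:
jog_arm([
  [[-0.36, 1, 0, 0, 0, 0, 0.5], [-0.36, 1, 0, 0, 0, 0, 0.5], [-0.36, 1, 0, 0, 0, 0, 0.5], [-0.36, 1, 0, 0, 0, 0, 0.5], [-0.36, 1, 0, 0, 0, 0, 0.5]],
])

```text
clock: 32.1
eef_pos: [0.4977, 0.1954, 0.3318]
ee_rot: [-0.0, 0.997, 0.075, 0.0]
force: [0.2, -0.5, -0.2]
opening: 0.498
finger_force: 0.0
```

```bash
python3 - <<'E'
from h import *
f=frame('scene','s5.png');g=frame('top','t5.png')
c=lambda i,x,y,w,h,k: cv2.resize(i[y:y+h,x:x+w],None,fx=k,fy=k,interpolation=cv2.INTER_CUBIC)
m=np.zeros((600,800,3),np.uint8)
m[:300,:]=c(f['image'],220,205,200,75,4); m[300:,:400]=c(f['image'],420,215,100,75,4); m[300:,400:]=c(g['image'],300,180,100,75,4)
cv2.imwrite('pics/g.png',m[:,:,::-1])
E
```

```text
(no output)
```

View pics/g.png

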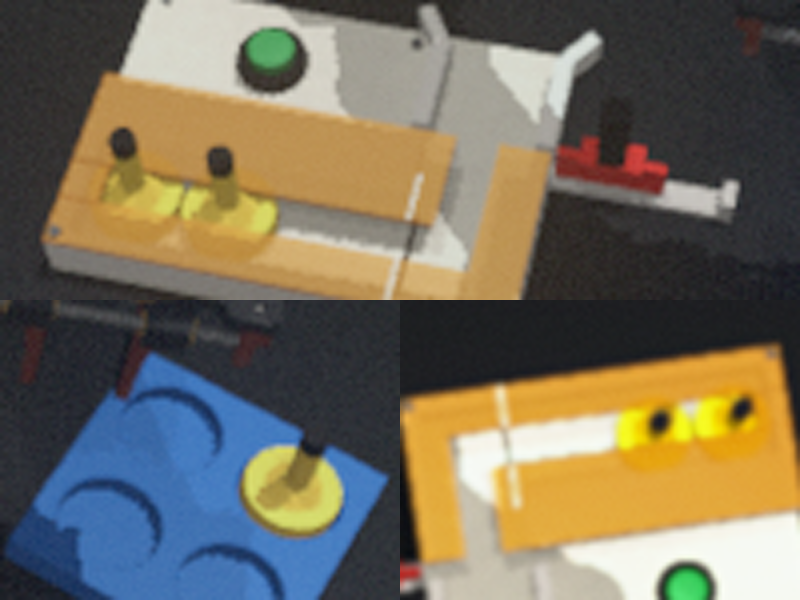

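Two castings are upright in the bay; C is still in its cavity. Fetching it.

Call:
jog_arm([
  [[-0.35, 1, 0, 0, 0, 0, 0.5], [-0.35, 1, 0, 0, 0, 0, 0.5], [-0.35, 1, 0, 0, 0, 0, 0.5], [-0.35, 1, 0, 0, 0, 0, 0.5], [-0.35, 1, 0, 0, 0, 0, 0.5]],
])

```text
clock: 32.83
eef_pos: [0.4636, 0.294, 0.3316]
ee_rot: [0.0, 0.997, 0.075, 0.0]
force: [-0.2, -0.1, 0.2]
opening: 0.501
finger_force: 0.0
```

Call:
jog_arm([
  [[-0.35, 1, 0, 0, 0, 0, 0.5], [-0.35, 1, 0, 0, 0, 0, 0.5], [0, 0.15, -1, 0, 0, 0, 0.5], [0, 0, -1, 0, 0, 0, 0.5], [0, 0, -1, 0, 0, 0, 0.5]],
])

```text
clock: 33.45
eef_pos: [0.4499, 0.3355, 0.2696]
ee_rot: [0.001, 0.997, 0.075, -0.0]
force: [-0.3, -0.6, 0.3]
opening: 0.503
finger_force: 0.0
```

Call:
jog_arm([
  [[0, 0, -1, 0, 0, 0, 0.5], [0, 0, -0.85, 0, 0, 0, 0.5], [0, 0, 0, 0, 0, 0, 0.5], [0, 0, 0, 0, 0, 0, 0], [0, 0, 0, 0, 0, 0, 0]],
])

```text
clock: 34.08
eef_pos: [0.4497, 0.3374, 0.2354]
ee_rot: [-0.0, 0.997, 0.075, 0.001]
force: [0.1, 0.7, -0.0]
opening: 0.309
finger_force: 0.0
```

Call:
jog_arm([
  [[0, 0, 0, 0, 0, 0, 0], [0, 0, 0, 0, 0, 0, 0]],
])

```text
clock: 34.33
eef_pos: [0.4494, 0.3373, 0.235]
ee_rot: [-0.0, 0.997, 0.075, 0.0]
force: [-0.9, 1.3, 2.6]
opening: 0.179
finger_force: 40.0
```

Call:
jog_arm([
  [[0, 0, 0.5, 0, 0, 0, 0], [0, 0, 1, 0, 0, 0, 0], [0, 0, 1, 0, 0, 0, 0], [0, 0, 1, 0, 0, 0, 0], [0, 0, 1, 0, 0, 0, 0]],
])

```text
clock: 34.95
eef_pos: [0.4493, 0.337, 0.3258]
ee_rot: [0.0, 0.997, 0.075, -0.0]
force: [0.5, -0.3, -1.0]
opening: 0.176
finger_force: 40.0
```

Call:
jog_arm([
  [[0, 0, 0.5, 0, 0, 0, 0], [0.09, -1, 0, 0, 0, 0, 0], [0.09, -1, 0, 0, 0, 0, 0], [0.09, -1, 0, 0, 0, 0, 0], [0.09, -1, 0, 0, 0, 0, 0]],
])

```text
clock: 35.58
eef_pos: [0.4567, 0.255, 0.3341]
ee_rot: [0.0, 0.997, 0.075, -0.0]
force: [-0.9, -0.3, -1.4]
opening: 0.177
finger_force: 40.0
```

Call:
jog_arm([
  [[0.09, -1, 0, 0, 0, 0, 0], [0.09, -1, 0, 0, 0, 0, 0], [0.09, -1, 0, 0, 0, 0, 0], [0.09, -1, 0, 0, 0, 0, 0], [0.09, -1, 0, 0, 0, 0, 0]],
])

```text
clock: 36.2
eef_pos: [0.4654, 0.1551, 0.3342]
ee_rot: [0.0, 0.997, 0.075, -0.0]
force: [0.3, 0.1, -1.1]
opening: 0.175
finger_force: 40.0
```

Call:
jog_arm([
  [[0.09, -1, 0, 0, 0, 0, 0], [0.09, -1, 0, 0, 0, 0, 0], [0.09, -1, 0, 0, 0, 0, 0], [0.09, -1, 0, 0, 0, 0, 0], [0.09, -1, 0, 0, 0, 0, 0]],
])

```text
clock: 36.83
eef_pos: [0.4741, 0.0552, 0.3342]
ee_rot: [0.0, 0.997, 0.075, -0.0]
force: [0.6, 0.8, -2.3]
opening: 0.174
finger_force: 40.0
```

Call:
jog_arm([
  [[0.09, -1, 0, 0, 0, 0, 0], [0.09, -1, 0, 0, 0, 0, 0], [0.09, -1, 0, 0, 0, 0, 0], [0.09, -1, 0, 0, 0, 0, 0], [0.09, -1, 0, 0, 0, 0, 0]],
])

```text
clock: 37.45
eef_pos: [0.4828, -0.0447, 0.3342]
ee_rot: [0.0, 0.997, 0.075, -0.001]
force: [-0.3, 0.3, -1.1]
opening: 0.177
finger_force: 40.0
```

Call:
jog_arm([
  [[0, -0.1, -0.5, 0, 0, 0, 0], [0, 0, -1, 0, 0, 0, 0], [0, 0, 0, 0, 0, 0, 0]],
])

```text
clock: 37.83
eef_pos: [0.4824, -0.0445, 0.3029]
ee_rot: [-0.0, 0.997, 0.076, -0.002]
force: [-0.4, -0.4, -1.1]
opening: 0.175
finger_force: 40.0
```

Call:
jog_arm([
  [[0, 0, -1, 0, 0, 0, 0], [0, 0, -1, 0, 0, 0, 0], [0, 0, -0.8, 0, 0, 0, 0], [0, 0, -0.4, 0, 0, 0, 0], [0, 0, -0.3, 0, 0, 0, 0]],
])

```text
clock: 38.45
eef_pos: [0.4838, -0.0447, 0.2345]
ee_rot: [-0.0, 0.997, 0.076, 0.0]
force: [0.2, 0.1, -0.6]
opening: 0.172
finger_force: 40.0
```

Call:
jog_arm([
  [[0, 0, 0, 0, 0, 0, 0], [0.5, 0.08, 0, 0, 0, 0, 0], [0.8, 0.12, 0, 0, 0, 0, 0], [0.8, 0.12, 0, 0, 0, 0, 0], [0.8, 0.12, 0, 0, 0, 0, 0]],
])

```text
clock: 39.08
eef_pos: [0.5432, -0.0357, 0.2348]
ee_rot: [-0.0, 0.997, 0.075, 0.0]
force: [-0.5, -0.0, -1.9]
opening: 0.175
finger_force: 40.0
```

Call:
jog_arm([
  [[0.8, 0.12, 0, 0, 0, 0, 0], [0.8, 0.12, 0, 0, 0, 0, 0], [0.8, 0.12, 0, 0, 0, 0, 0], [0.8, 0.12, 0, 0, 0, 0, 0], [0, 0, 0, 0, 0, 0, 0]],
])

```text
clock: 39.7
eef_pos: [0.6068, -0.026, 0.2345]
ee_rot: [-0.0, 0.997, 0.076, 0.0]
force: [-1.1, 0.3, -0.6]
opening: 0.176
finger_force: 40.0
```

Call:
jog_arm([
  [[0.12, -0.8, -0.1, 0, 0, 0, 0], [0.12, -0.8, 0, 0, 0, 0, 0], [0.12, -0.8, 0, 0, 0, 0, 0], [0.12, -0.8, 0, 0, 0, 0, 0], [0.1, -0.7, 0, 0, 0, 0, 0]],
])

```text
clock: 40.33
eef_pos: [0.6178, -0.1054, 0.233]
ee_rot: [-0.0, 0.997, 0.075, 0.001]
force: [4.1, 4.6, -1.1]
opening: 0.177
finger_force: 40.0
```

Call:
jog_arm([
  [[0, 0, -0.05, 0, 0, 0, 0], [0, 0, 0, 0, 0, 0, 0.5], [0, 0, 0, 0, 0, 0, 0.5], [0, 0, 1, 0, 0, 0, 0.5], [0, 0, 1, 0, 0, 0, 0.5]],
])

```text
clock: 40.95
eef_pos: [0.6172, -0.1041, 0.2732]
ee_rot: [0.0, 0.997, 0.076, -0.0]
force: [0.5, 0.2, 0.1]
opening: 0.498
finger_force: 0.0
```

Call:
jog_arm([
  [[0, 0, 1, 0, 0, 0, 0.5], [0, 0, 1, 0, 0, 0, 0.5], [-1, 1, 0, 0, 0, 0, 0.5], [-1, 1, 0, 0, 0, 0, 0.5], [-1, 1, 0, 0, 0, 0, 0.5]],
])

```text
clock: 41.58
eef_pos: [0.5567, -0.0438, 0.3128]
ee_rot: [0.0, 0.997, 0.075, 0.0]
force: [0.6, 0.6, -0.2]
opening: 0.499
finger_force: 0.0
```

Call:
jog_arm([
  [[-1, 1, 0, 0, 0, 0, 0.5], [-1, 1, 0, 0, 0, 0, 0.5], [-0.5, 1, 0, 0, 0, 0, 0.5], [0, 1, 0, 0, 0, 0, 0.5], [0, 0, 0, 0, 0, 0, 0.5]],
])

```text
clock: 42.2
eef_pos: [0.5073, 0.037, 0.3127]
ee_rot: [-0.0, 0.997, 0.077, 0.001]
force: [-0.4, 0.8, 0.1]
opening: 0.499
finger_force: 0.0
```

```bash
python3 - <<'E'
from h import *
f=frame('scene','s6.png');g=frame('top','t6.png')
c=lambda i,x,y,w,h,k: cv2.resize(i[y:y+h,x:x+w],None,fx=k,fy=k,interpolation=cv2.INTER_CUBIC)
m=np.zeros((600,800,3),np.uint8)
m[:300,:]=c(f['image'],220,205,200,75,4); m[300:,:400]=c(f['image'],420,215,100,75,4); m[300:,400:]=c(g['image'],300,180,100,75,4)
cv2.imwrite('pics/i.png',m[:,:,::-1])
E
```

```text
(no output)
```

View pics/i.png

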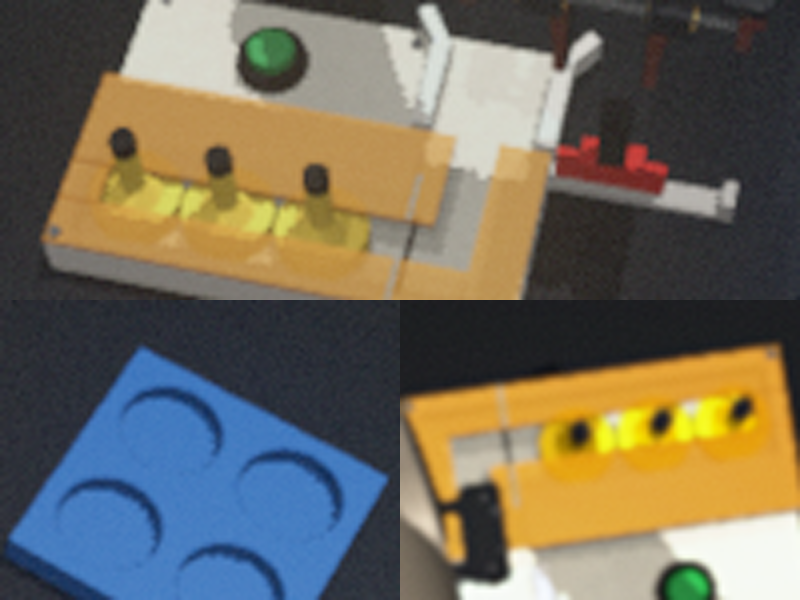

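All three are upright past the white line (stems at crop (122,145), (218,160), (316,180)) and the mould is empty. Closing the shutter.

Call:
jog_arm([
  [[0.2, 0.55, 0, 0, 0, 0, 0.6], [0, 0, -1, 0, 0, 0, 0.6], [0, 0, -1, 0, 0, 0, 0.6], [0, 0, -1, 0, 0, 0, 0.6], [0, 0, -0.9, 0, 0, 0, 0.6]],
])

```text
clock: 42.92
eef_pos: [0.5116, 0.0466, 0.2328]
ee_rot: [-0.0, 0.997, 0.075, -0.0]
force: [-0.4, -0.2, 1.1]
opening: 0.599
finger_force: 0.0
```

Call:
jog_arm([
  [[0, 0, 0, 0, 0, 0, 0.6], [0, 0, 0, 0, 0, 0, 0], [0, 0, 0, 0, 0, 0, 0], [0, 0, 0, 0, 0, 0, 0], [0, 0, 0, 0, 0, 0, 0]],
])

```text
clock: 43.55
eef_pos: [0.5114, 0.0467, 0.234]
ee_rot: [0.0, 0.997, 0.076, 0.0]
force: [0.2, -0.7, 2.9]
opening: 0.201
finger_force: 40.0
```

Call:
jog_arm([
  [[0.12, -0.8, 0, 0, 0, 0, 0], [0.12, -0.8, 0, 0, 0, 0, 0], [0.12, -0.8, 0, 0, 0, 0, 0], [0.12, -0.8, 0, 0, 0, 0, 0], [0.12, -0.8, 0, 0, 0, 0, 0]],
])

```text
clock: 44.18
eef_pos: [0.5239, -0.0346, 0.234]
ee_rot: [-0.0, 0.997, 0.075, 0.001]
force: [3.4, 1.9, 4.4]
opening: 0.205
finger_force: 40.0
```

Call:
jog_arm([
  [[0.03, -0.2, 0, 0, 0, 0, 0], [0, 0, 0, 0, 0, 0, 0]],
])

```text
clock: 44.42
eef_pos: [0.5244, -0.0371, 0.234]
ee_rot: [-0.001, 0.997, 0.076, 0.001]
force: [1.7, 4.0, 5.6]
opening: 0.204
finger_force: 40.0
```

Call:
jog_arm([
  [[0.02, -0.15, 0, 0, 0, 0, 0], [0, 0, 0, 0, 0, 0, 0]],
])

```text
clock: 44.68
eef_pos: [0.5245, -0.0376, 0.234]
ee_rot: [-0.002, 0.997, 0.077, 0.001]
force: [-0.2, 12.3, 6.9]
opening: 0.204
finger_force: 40.0
```

Call:
jog_arm([
  [[0, 0.1, 0, 0, 0, 0, 0], [0, 0, 0, 0, 0, 0, 0.5], [0, 0, 0, 0, 0, 0, 0.5], [0, 0, 1, 0, 0, 0, 0.5], [0, 0, 1, 0, 0, 0, 0.5]],
])

```text
clock: 45.3
eef_pos: [0.5236, -0.0394, 0.2734]
ee_rot: [0.0, 0.997, 0.075, -0.001]
force: [0.5, 0.5, -0.1]
opening: 0.497
finger_force: 0.0
```

Call:
jog_arm([
  [[0, 0, 1, 0, 0, 0, 0.5], [0, 0, 0.5, 0, 0, 0, 0.5], [-0.13, -1, 0, 0, 0, 0, 0.5], [-0.13, -1, 0, 0, 0, 0, 0.5], [-0.13, -1, 0, 0, 0, 0, 0.2]],
])

```text
clock: 45.92
eef_pos: [0.5159, -0.0995, 0.303]
ee_rot: [0.0, 0.997, 0.075, -0.001]
force: [0.8, 0.1, 0.1]
opening: 0.426
finger_force: 0.0
```

Call:
jog_arm([
  [[-0.13, -1, 0, 0, 0, 0, 0], [-0.13, -1, 0, 0, 0, 0, 0], [-0.13, -1, 0, 0, 0, 0, 0], [-0.13, -1, 0, 0, 0, 0, 0], [0, 0, 0, 0, 0, 0, 0]],
])

```text
clock: 46.55
eef_pos: [0.5052, -0.1802, 0.303]
ee_rot: [0.0, 0.997, 0.074, -0.001]
force: [-0.2, 0.7, 0.8]
opening: 0.008
finger_force: 0.0
```

```bash
python3 - <<'E'
from h import *
f=frame('scene','s7.png')
c=lambda i,x,y,w,h,k: cv2.resize(i[y:y+h,x:x+w],None,fx=k,fy=k,interpolation=cv2.INTER_CUBIC)
cv2.imwrite('pics/j.png',c(f['image'],220,180,200,120,4)[:,:,::-1]); print(robot.sense()['eef_pos'])
E
```

```text
[ 0.50558976 -0.17882638  0.303109  ]
```

View pics/j.png

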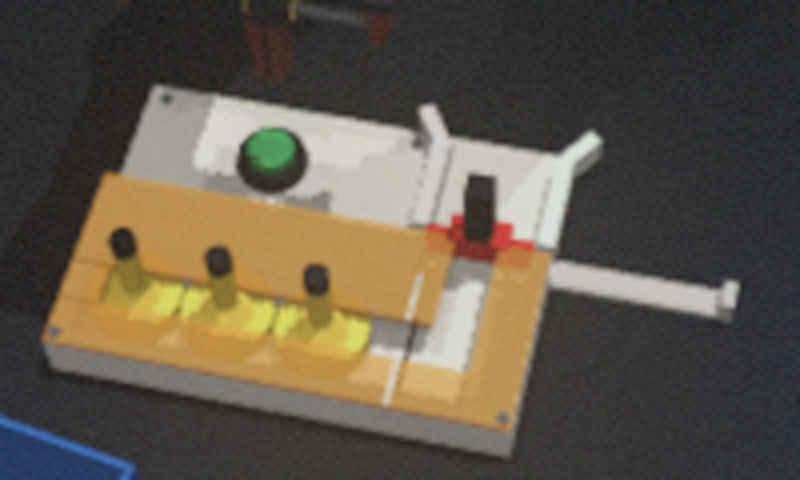

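The shutter is closed (post at crop (480,215)) and the castings are in place. Pressing the button.

Call:
jog_arm([
  [[-0.07, -0.67, 0, 0, 0, 0, 0], [0, 0, -1, 0, 0, 0, 0], [0, 0, -1, 0, 0, 0, 0], [0, 0, -1, 0, 0, 0, 0], [0, 0, -1, 0, 0, 0, 0]],
])

```text
clock: 47.22
eef_pos: [0.5047, -0.1918, 0.223]
ee_rot: [0.0, 0.997, 0.076, 0.0]
force: [-0.1, -0.6, 0.5]
opening: 0.003
finger_force: 0.0
```

Call:
jog_arm([
  [[0, 0, -0.4, 0, 0, 0, 0], [0, 0, -0.3, 0, 0, 0, 0], [0, 0, -0.2, 0, 0, 0, 0], [0, 0, 0, 0, 0, 0, 0]],
])

```text
clock: 47.72
eef_pos: [0.5047, -0.1918, 0.206]
ee_rot: [0.0, 0.997, 0.075, 0.0]
force: [-2.4, 1.0, 3.8]
opening: 0.007
finger_force: 1.9
```

Call:
jog_arm([
  [[0, 0, -0.15, 0, 0, 0, 0], [0, 0, -0.1, 0, 0, 0, 0], [0, 0, 0, 0, 0, 0, 0]],
])

```text
clock: 48.1
eef_pos: [0.5049, -0.1916, 0.2038]
ee_rot: [0.001, 0.997, 0.075, 0.0]
force: [-10.5, 3.7, 35.0]
opening: 0.005
finger_force: 17.6
```

Call:
jog_arm([
  [[0, 0, -0.1, 0, 0, 0, 0], [0, 0, 0, 0, 0, 0, 0]],
])

```text
clock: 48.35
eef_pos: [0.505, -0.1915, 0.2034]
ee_rot: [0.001, 0.997, 0.075, 0.0]
force: [-15.7, 4.8, 53.2]
opening: 0.006
finger_force: 26.8
```

The force climbed steeply past 35 N, so the button is bottomed. Retreating.

Call:
jog_arm([
  [[0, 0, 0.5, 0, 0, 0, 0], [0, 0, 1, 0, 0, 0, 0], [0, 0, 1, 0, 0, 0, 0], [0, 0, 1, 0, 0, 0, 0], [0, 0, 1, 0, 0, 0, 0]],
])

```text
clock: 48.98
eef_pos: [0.5047, -0.1919, 0.2895]
ee_rot: [0.0, 0.997, 0.075, 0.0]
force: [0.7, -0.8, -0.8]
opening: 0.009
finger_force: 0.0
```

Call:
jog_arm([
  [[-0.5, -1, 1, 0, 0, 0, 0], [-0.5, -1, 1, 0, 0, 0, 0], [-0.5, -1, 0, 0, 0, 0, 0], [0, -1, 0, 0, 0, 0, 0], [0, 0, 0, 0, 0, 0, 0]],
])

```text
clock: 49.6
eef_pos: [0.4746, -0.2734, 0.3284]
ee_rot: [0.0, 0.997, 0.074, 0.0]
force: [1.0, 0.9, 1.0]
opening: 0.006
finger_force: 0.0
```

```bash
python3 - <<'E'
from h import *
f=frame('scene','s8.png')
c=lambda i,x,y,w,h,k: cv2.resize(i[y:y+h,x:x+w],None,fx=k,fy=k,interpolation=cv2.INTER_CUBIC)
cv2.imwrite('pics/k.png',c(f['image'],220,180,200,120,4)[:,:,::-1])
E
```

```text
(no output)
```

View pics/k.png

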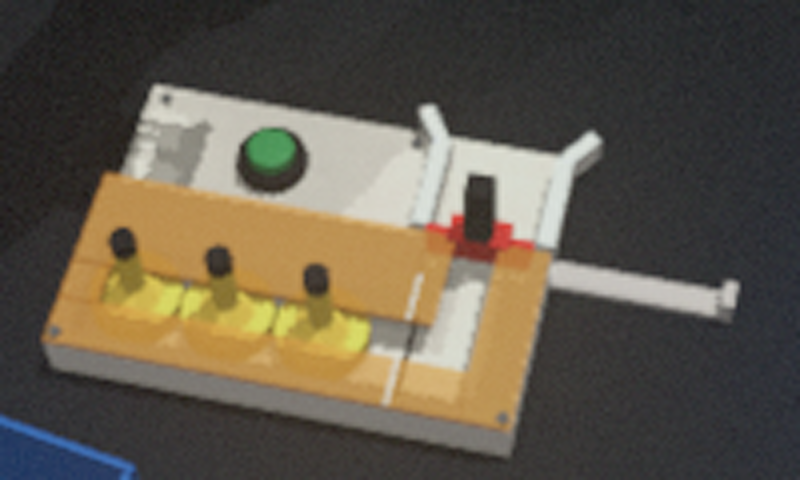

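The castings are upright in the bay, the shutter is closed, the button has sprung back, and the arm is clear. Handing in.

```bash
python3 -c "
from station import robot
print(robot.finish_job())"
```

```text
the job is handed in; nothing more can be done
None
```

I handed the job in: all three castings stand upright in the side bay past the white line, the shutter was closed before the start button was pressed fully down and released, and the arm is clear; the hand-in returned no verdict.

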